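# Snap the lid onto the tub of castings on the tilted stand

### The job

Put the castings away: take the lid that fits the open tub on the tilted bench stand, set it squarely on the tub's mouth and press it down until it has snapped fully home along all four sides. Let go of it, and leave the other lid, the bottle, the mould and the cup where they stand.

Things in the scene. Friction and masses are not known exactly. Their poses are not given: they have to be found in the camera images.
- lid: The lid that fits: the larger of two milky-white rectangular snap lids lying rib-up on the bench, 0.07-0.14 kg, same after a half turn. Outside 119 (x) by 165 mm (y), 20 mm corners. Origin: under its centre, level with its skirt's lower edge; z out of its top. Flat top panel, 3 mm thick, 20 mm above the origin. The skirt has a round ridge inside, 3 mm above its lower edge: clear opening 107 by 153 mm.
- lid_rib (a point): Middle of the top edge of the lid's moulded grip rib, 42 mm above the lid's origin; axes as the lid. The rib is straight-sided, 14 mm wide (lid x), 64 mm long (lid y), and stands 22 mm above the lid's flat top.
- tub: The open milky-white tub with dark red cast discs in it, held fast on the stand. Origin: centre of its underside; z is the tub's axis, out of its mouth, leaning 30 degrees from vertical towards the stand's front (roughly the robot); x runs up the slope, y across. The lid rests loosely with its origin about 63 mm above this origin along z; snapped home, its panel on the rim, 53 mm.
- tub_mouth (a point): Centre of the tub's mouth, level with the top of its rim, 70 mm above the tub's origin; axes as the tub. Rolled round rim, 6 mm thick, 104 (x) by 150 mm (y) outside. The castings end 24 mm or more below it.
- tub_bead (a point): Centre of the snap bead on the tub's front long side, 9 mm below the rim's top; axes as the tub. Each side has one: slippery, sprung, 5 mm radius, 80 mm long (long sides) or 46 mm, standing out 3.7 mm past the rim and giving way inwards. About 20 N down the tub's axis on the middle of the lid snaps all four; about 15 N, 55 mm from the middle, does one short end, then the other.
- stand: Grey steel bench stand, bent-rod frame with a sloping tray, fixed to the bench; about 166 mm wide (y) by 140 mm deep. Origin on the bench under the tub's origin, which is 47 mm above it; its front is -x. The tray's edges reach 19 mm up round the foot of the tub.
- small_lid: The other lid, same make but smaller: 92 mm (x) by 122 mm (y), rib 56 mm long. It does not fit this tub. Origin under its centre, on the bench. To be left alone.
- bottle: Milky plastic bottle with a black cap, 72 mm in diameter, 150 mm tall, origin under its centre. To be left alone.
- mould: White two-part mould held by two black bands, 100 by 158 mm, 59 mm tall, origin under its centre. To be left alone.
- cup: White mixing cup, 84 mm across, 95 mm tall, origin under its centre. To be left alone.
Not all that is in view belongs to the job. Of the things shaped like the stand, the grey one is meant.

How it is judged:
By the outcome, as a careful person would: the job done as asked, in the order asked, and still so for the second after the job is handed in, with the robot touching nothing.
It also fails if it takes over 59 s, if anything falls off the work surface, if the arm or the gripper's body presses on something with over 40 N, if the wrist force passes 120 N, or if a joint passes its speed limit or range.

### The arm

A 7-joint arm with a two-finger parallel gripper is mounted at the origin on the work surface. World frame = base frame: x ahead of the robot, y to its left, z up, the work surface at z = 0. Lengths are in m, angles in degrees, forces in N, time in s.
With the tool pointing down it reaches from about 0.425 to 1.025 m from the base axis. Payload 9.4 kg.
Tool frame: the origin (TCP) lies at the very end of the fingers, on their centre line; the grasp point (between the pads) lies 19 mm behind it (manip.grip_depth is the distance from the TCP to the grasp point, in m); z points along the fingers, y is the line along which they close (so a half turn about z gives the same grasp; the last joint's range is limited). The gripper opens to 85 mm and grips with 20 to 120 N. Pads are 22 mm wide; open, the fingers measure 114 mm over their backs; the gripper's body (76 mm by 85 mm) begins 54 mm behind the grasp point. The pads swing forward as they close: fully open they stand 13 mm farther back than shut.
Start: joints at [-68.107, 34.337, -0.143, 91.639, 0.103, 54.024, -4.572], TCP at [0.321, 0.65, 0.231] pointing down, gripper open.
Joint ranges: [-147.43, 147.43], [-19.82, 112.94], [-74.19, 73.91], [6.32, 146.72], [-59.91, 239.91], [6.04, 106.73], [-150.56, 150.56]. Speed limits (degrees/s): [127.2, 127.2, 172.46, 172.46, 180, 180, 180].

### API

Orientations are given as [roll, pitch, yaw] about the fixed x, y, z axes, in that order (R = Rz(yaw) Ry(pitch) Rx(roll)).
In Python, from cell import manip, optics gives the robot as it stands.
- The arm moves only by the tool play_rows, never from a script. Its argument "motion" is text: rows parted by semicolons, each of 5 numbers parted by spaces: the shift along the world's x, y, z in m, then the turn about the world's z in rad, then the opening, from 0 (shut) to 1 (fully open). In form: x y z yaw claw; .... A call has 1 to 20 rows; each row shifts and turns the commanded pose from where the row before left it; what a row does not reach is not made up. A row lasts 1/8 s, in which the tool goes at most 62.5 mm and 10.7 degrees, less where a joint would pass 70% of its speed; a pose out of reach is approached as far as the arm can. A call is refused whole if a number of a shift passes 0.0625 or a number of a turn 0.188, either way. A call with a gripper value outside its range is refused whole. The fingers move at their own pace and stop on an object; the grip force is fixed at half the most. Time passes only in rows, so rows that do not move let the fingers close. It gives the time, the measured TCP pose, the force, the opening and the grip force at its end, in the units of the state.
- manip.observe(): the state, without advancing time (a new reading comes with each control period).
- optics.grab_frame(name): name is "scene" or "top" or "wrist"; returns a dict with "pixels" (480x640x3 uint8, red, green, blue), "intrinsics" (3x3 intrinsics, pixels), "cam_to_world" (4x4, takes a point from camera to world coordinates). Camera axes: x right, y down, z forward; pixel columns grow to the right and rows downward; lengths in m; the calibration is good to about 2 mm. The wrist camera is an equidistant fisheye: a pixel r from the principal point sees the ray r / f radians off the axis. A picture is of the moment at which its call begins. There is no depth.
- manip.hand_in(): hands the job in; it is judged then, once.
The state is a dict: "t": time; "joint_pos": joint angles; "joint_vel": joint speeds; "joint_efforts": joint torques, N m; "position": TCP position; "tool_rot": TCP orientation; "force": force on the tool from outside, world axes, zero at the start; "wrist_torque": the same for the moment, N m; "gripper_width": finger opening in m; "gripper_force": force on a finger pad.
Only numpy, scipy, OpenCV 4.12 (cv2) and the standard library are available. Lean on these libraries where they do the work, as an engineer would, in place of code of your own. Each camera call takes 0.05 s, during which the arm holds its last target. There are 200 camera calls.

## Working session

There is one attempt and no reset: what is moved stays moved. The work goes in short steps, Python scripts to look and compute and a tool call to move; the robot and the scene stay as the last step left them, time stands still between calls to the robot, and variables do not carry over. Pictures are saved under pics/ and viewed, at most 10 in all, crops included, and the job is handed in when it is done.

Besides the shell and the picture viewer there is one more tool, called after "Emit:" in YAML: its name, and indented under it one key for each argument. play_rows: Moves the arm, as the interface text tells. Its arguments: {"type":"object","properties":{"motion":{"type":"string"}},"required":["motion"]}

```bash
mkdir -p pics; ls; python3 - <<'E'
from cell import manip, optics
import cv2,numpy as np
for n in ["scene","top"]:
    f=optics.grab_frame(n); cv2.imwrite(f"pics/{n}0.png",f["pixels"][:,:,::-1]); np.savez(f"{n}0.npz",**f)
    print(n,f["intrinsics"].tolist(),np.round(f["cam_to_world"],4).tolist())
s=manip.observe(); print(s)
E
```

```text
pics
scene [[507.460276152242, 0.0, 315.5035209463477], [0.0, 507.460276152242, 233.72486951921442], [0.0, 0.0, 1.0]] [[0.1148, 0.5619, -0.8192, 1.4697], [0.9933, -0.052, 0.1036, -0.0807], [0.0156, -0.8255, -0.5641, 0.7438], [0.0, 0.0, 0.0, 1.0]]
top [[452.963636203369, 0.0, 328.7152408698819], [0.0, 452.963636203369, 239.60255974205486], [0.0, 0.0, 1.0]] [[-0.0182, -0.9975, 0.0684, 0.4422], [-0.9998, 0.0189, 0.0091, 0.0346], [-0.0103, -0.0682, -0.9976, 1.1961], [0.0, 0.0, 0.0, 1.0]]
{'t': 0.1, 'joint_pos': array([-68.10957907,  34.3826725 ,  -0.145289  ,  91.67524451,
         0.10538443,  54.02422011,  -4.57028126]), 'joint_vel': array([ 0.06887735, -0.08595182,  0.08852055, -0.12997258, -0.07604635,
       -0.09652053,  0.12254749]), 'joint_efforts': array([ 6.21688901e-03, -7.77993464e+01,  1.57020047e+00, -2.58629930e+01,
        1.26191028e-02,  5.44805414e-03, -3.53059261e-05]), 'position': array([0.32089773, 0.64965358, 0.23047577]), 'tool_rot': array([-1.79918503e+02,  9.67267505e-03,  1.53721237e+02]), 'force': array([ 0.128643  ,  0.31236355, -0.52599509]), 'wrist_torque': array([ 0.02058033, -0.01644176,  0.01261236]), 'gripper_force': 0.0, 'gripper_width': 0.08517927307939115}
```

View pics/scene0.png

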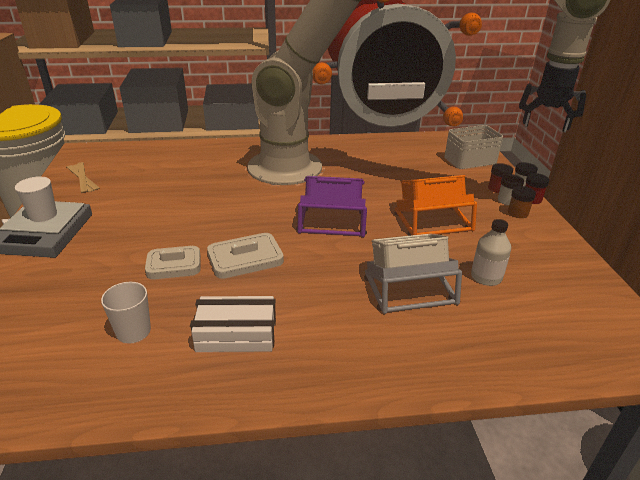

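View pics/top0.png

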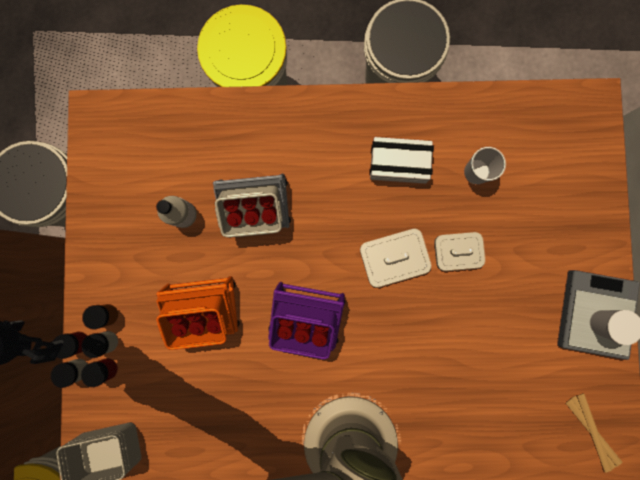

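The top view shows two lids, one at (395,258), which is the larger, and a smaller one at (460,252). It also shows three stand and tub pairs: grey (250,210), orange (195,315) and purple (305,320). The larger lid and the grey stand fit the description. I'll confirm both in one enlarged crop and take first contour measurements.

```bash
cat > h.py <<'E'
import numpy as np,cv2
def ray(f,uv):
    K=f["intrinsics"];T=f["cam_to_world"];uv=np.atleast_2d(uv).astype(float)
    d=np.c_[(uv-K[:2,2])/K[[0,1],[0,1]],np.ones(len(uv))]@T[:3,:3].T
    return T[:3,3],d
def onz(f,uv,z):
    o,d=ray(f,uv); return o+d*((z-o[2])/d[:,2])[:,None]
def proj(f,P):
    T=f["cam_to_world"];p=(np.atleast_2d(P)-T[:3,3])@T[:3,:3]; return p[:,:2]/p[:,2:]*f["intrinsics"][[0,1],[0,1]]+f["intrinsics"][:2,2]
def tri(f1,u1,f2,u2):
    o1,d1=ray(f1,u1);o2,d2=ray(f2,u2);d1=d1[0]/np.linalg.norm(d1);d2=d2[0]/np.linalg.norm(d2)
    s=np.linalg.lstsq(np.c_[d1,-d2],o2-o1,rcond=None)[0]
    a=o1+s[0]*d1;b=o2+s[1]*d2; return (a+b)/2,np.linalg.norm(a-b)
E
python3 - <<'E'
import numpy as np,cv2
from h import *
t=dict(np.load("top0.npz"));s=dict(np.load("scene0.npz"))
def mask(f,roi):
    hsv=cv2.cvtColor(f["pixels"],cv2.COLOR_RGB2HSV); m=((hsv[...,1]<75)&(hsv[...,2]>120)).astype(np.uint8)
    z=np.zeros_like(m);x0,y0,x1,y1=roi;z[y0:y1,x0:x1]=m[y0:y1,x0:x1];return z
for n,roi in [("lid",(355,225,433,292)),("small",(433,228,490,275)),("tub",(208,170,296,245))]:
    m=mask(t,roi);c=max(cv2.findContours(m,0,1)[0],key=cv2.contourArea)
    if n!="tub":
        P=onz(t,c[:,0],0.018)
        r=cv2.minAreaRect((P[:,:2]*1000).astype(np.float32));print(n,r)
    else: print(n,cv2.minAreaRect(c),cv2.boxPoints(cv2.minAreaRect(c)).tolist())
a=cv2.resize(t["pixels"][170:245,205:300],None,fx=4.2,fy=4.2,interpolation=2)
b=cv2.resize(t["pixels"][222:297,355:490],None,fx=2.96,fy=2.96,interpolation=2)
c=cv2.resize(s["pixels"][225:315,360:470],None,fx=3.6,fy=3.6,interpolation=2)
d=cv2.resize(s["pixels"][225:285,140:290],None,fx=2.66,fy=2.66,interpolation=2)
W=np.zeros((315+325,800,3),np.uint8)
for im,x,y in[(a,0,0),(b,400,0),(c,0,316),(d,400,316)]:
    h,w=im.shape[:2];w=min(w,800-x);h=min(h,640-y);W[y:y+h,x:x+w]=im[:h,:w]
W=W[:600];cv2.imwrite("pics/crop1.png",W[:,:,::-1])
E
```

```text
lid ((473.29058837890625, -126.34122467041016), (116.2887954711914, 162.22360229492188), 15.069412231445312)
small ((486.36358642578125, -293.6111755371094), (87.88853454589844, 119.50055694580078), 3.34926438331604)
tub ((243.84654235839844, 194.46536254882812), (5.472704887390137, 54.32903289794922), 84.2894058227539) [[216.5445556640625, 194.445556640625], [270.6039733886719, 189.03961181640625], [271.1485290527344, 194.48516845703125], [217.089111328125, 199.89111328125]]
```

View pics/crop1.png

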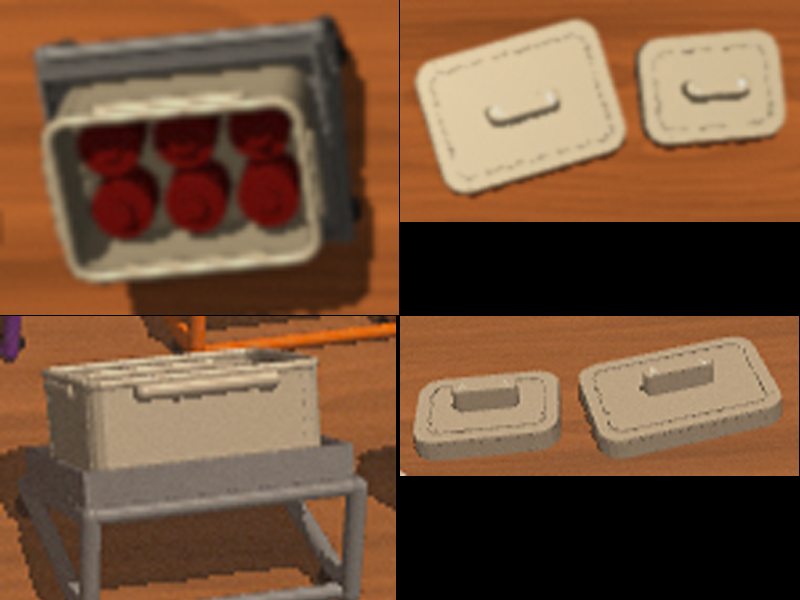

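The crop confirms both choices. The larger lid (left in the top crop) has its rib centred at about (396,258) and yaw about 15°. The grey stand's milky tub has red discs, with its mouth at about (249,215) and yaw about 6°. I'll pass over the tub first for a close wrist view.

Emit:
play_rows:
  motion: "0.03 -0.048 0.0125 0.14 1;0.03 -0.051 0.0125 0.14 1;0.03 -0.051 0.0125 0.14 1;0.03 -0.051 0.0125 0.14 1;0.03 -0.051 0.0125 0 1;0.03 -0.051 0.0125 0 1;0.03 -0.051 0.0125 0 1;0.03 -0.051 0.0125 0 1;0 0 0 0 1;0 0 0 0 1;0 0 0 0 1"

```text
t: 1.48
position: [0.5601, 0.2465, 0.3309]
tool_rot: [180.0, -0.1, -174.1]
force: [0.5, -0.5, -0.1]
gripper_width: 0.0858
gripper_force: 0.0
```

```bash
python3 - <<'E'
from cell import manip, optics
import cv2,numpy as np
for n in ["wrist","top"]:
    f=optics.grab_frame(n); np.savez(f"{n}1.npz",**f);cv2.imwrite(f"pics/{n}1.png",f["pixels"][:,:,::-1])
    if n=="wrist": print(f["intrinsics"].tolist(),np.round(f["cam_to_world"],4).tolist())
s=manip.observe();print(s["position"],s["tool_rot"],s["t"])
E
```

```text
[[371.64829954431775, 0.0, 320.1496418431992], [0.0, 371.64829954431775, 244.19621801127644], [0.0, 0.0, 1.0]] [[-0.1022, 0.9425, 0.3182, 0.4776], [0.9948, 0.0968, 0.0328, 0.2376], [0.0001, 0.3199, -0.9475, 0.4731], [0.0, 0.0, 0.0, 1.0]]
[0.56028866 0.24634571 0.33093765] [ 1.79992529e+02 -3.88914765e-02 -1.74069065e+02] 1.575
```

View pics/wrist1.png

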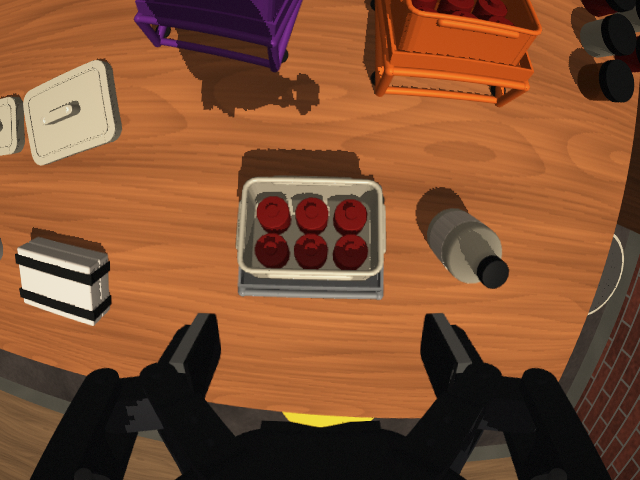

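The wrist view shows the tub's rim at u 238–385, v 178–278, with the bottle at (465,250), well to the side. I'll fit the rim rectangle in the mouth plane, and refine the lid from the same view.

```bash
cat >> h.py <<'E'
def frays(f,uv):
    K=f["intrinsics"];T=f["cam_to_world"];uv=np.atleast_2d(uv).astype(float)
    p=(uv-K[:2,2])/K[0,0];r=np.linalg.norm(p,axis=1)+1e-12
    d=np.c_[p*(np.sin(r)/r)[:,None],np.cos(r)]@T[:3,:3].T
    return T[:3,3],d
def fproj(f,P):
    T=f["cam_to_world"];p=(np.atleast_2d(P)-T[:3,3])@T[:3,:3];h=np.hypot(p[:,0],p[:,1]);th=np.arctan2(h,p[:,2])
    return p[:,:2]/(h+1e-12)[:,None]*th[:,None]*f["intrinsics"][0,0]+f["intrinsics"][:2,2]
def hit(o,d,c,n): return o+d*(((c-o)@n)/(d@n))[:,None]
def Rtub(psi):
    c,s=np.cos(psi),np.sin(psi);Rz=np.array([[c,-s,0],[s,c,0],[0,0,1]]);a=np.pi/6
    return Rz@np.array([[np.cos(a),0,-np.sin(a)],[0,1,0],[np.sin(a),0,np.cos(a)]])
E
cat > tub.py <<'E'
import numpy as np,cv2
from h import *
w=dict(np.load("wrist1.npz"));t=dict(np.load("top1.npz"))
hsv=cv2.cvtColor(w["pixels"],cv2.COLOR_RGB2HSV)
m=((hsv[...,1]<70)&(hsv[...,2]>130)).astype(np.uint8)
z=np.zeros_like(m);z[165:290,225:400]=m[165:290,225:400]
c=max(cv2.findContours(z,0,1)[0],key=cv2.contourArea)[:,0]
o,d=frays(w,c)
psi=np.radians(6);X=np.array([.615,.237,.047])
for it in range(30):
    R=Rtub(psi);q=(hit(o,d,X+R[:,2]*.067,R[:,2])-X)@R*1000
    x,y=q[:,0],q[:,1]
    def sd(sel,a,b): # robust line b=k*a+c
        A,B=a[sel],b[sel]
        for _ in range(4):
            k=np.polyfit(A,B,1);e=B-np.polyval(k,A);g=abs(e)<max(1.,2*e.std());A,B=A[g],B[g]
        return k,e.std(),len(A)
    F=sd((x<-35)&(abs(y)>42)&(abs(y)<58),y,x);B=sd((x>35)&(abs(y)>42)&(abs(y)<58),y,x)
    L=sd((y<-60)&(abs(x)>24)&(abs(x)<36),x,y);G=sd((y>60)&(abs(x)>24)&(abs(x)<36),x,y)
    cx=(F[0][1]+B[0][1])/2;cy=(L[0][1]+G[0][1])/2
    # x = k y: rotate in-plane about tub z -> yaw
    k=(F[0][0]+B[0][0]-L[0][0]-G[0][0])/4
    X=X+.5*(R[:,0]*cx+R[:,1]*cy)/1000*np.array([1,1,0]);psi-=.4*k
print("X",X,"psi",np.degrees(psi))
for n,s in zip("front rear right left".split(),(F,B,L,G)): print(n,s)
R=Rtub(psi)
l=((hsv[...,1]<75)&(hsv[...,2]>120)).astype(np.uint8);z=np.zeros_like(l);z[50:175,22:130]=l[50:175,22:130]
cl=max(cv2.findContours(z,0,1)[0],key=cv2.contourArea)[:,0]
ol,dl=frays(w,cl);P=hit(ol,dl,np.array([0,0,.018]),np.array([0,0,1.]))
print("lid from wrist",cv2.minAreaRect((P[:,:2]*1000).astype(np.float32)))
th=np.linspace(0,1,20);cor=np.array([[-52,-75],[52,-75],[52,75],[-52,75],[-52,-75]])
pl=np.vstack([a+(b-a)*th[:,None] for a,b in zip(cor[:-1],cor[1:])])/1000
Wp=X+np.c_[pl,np.full(len(pl),.067)]@R.T
I=cv2.resize(w["pixels"][165:300,225:400],None,fx=3.2,fy=3.2)
for u,v in (fproj(w,Wp)-[225,165]+.5)*3.2: cv2.circle(I,(int(u),int(v)),1,(0,255,0),-1)
J=cv2.resize(t["pixels"][165:245,205:300],None,fx=3.2,fy=3.2)
for u,v in (proj(t,Wp)-[205,165]+.5)*3.2: cv2.circle(J,(int(u),int(v)),1,(0,255,0),-1)
C=np.zeros((432,560+304-64,3),np.uint8);C[:I.shape[0],:500]=I[:,:500];C[:256,500:800]=J[:,:300];cv2.imwrite("pics/fit1.png",C[:,:,::-1])
E
python3 tub.py
```

```text
X [0.61671068 0.24116545 0.047     ] psi 4.479344113144996
front (array([ 9.71597838e-05, -5.30608780e+01]), np.float64(0.1232312572146411), 27)
rear (array([-7.33722131e-04,  5.30608785e+01]), np.float64(0.24420814932658175), 28)
right (array([ 2.72057624e-03, -7.40736058e+01]), np.float64(0.2452564329127734), 21)
left (array([-3.35729919e-03,  7.40735993e+01]), np.float64(0.3859169770808876), 20)
lid from wrist ((474.1656494140625, -127.78954315185547), (119.75566864013672, 166.6547088623047), 14.922222137451172)
```

View pics/fit1.png

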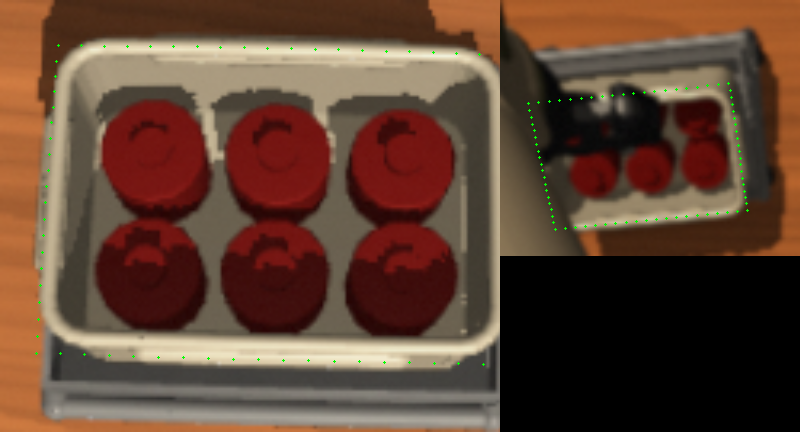

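The overlay's front and side lines sit on the rim. The rear line is about 3 mm too far back because it catches the wall below the rim, so the tub shifts by -1.5 mm along x, giving an origin near (0.615,0.241) and yaw 4.5°. The lid is at (0.4737,-0.127) with yaw 15°. Next I go above the lid's rib, closing along the lid's y so that it can later pivot about that axis.

Emit:
play_rows:
  motion: "-0.0108 -0.0467 -0.0188 0.04 1;-0.0108 -0.0467 -0.0188 0.04 1;-0.0108 -0.0467 -0.0188 0.04 1;-0.0108 -0.0467 -0.0188 0.038 1;-0.0108 -0.0467 -0.0188 0 1;-0.0108 -0.0467 -0.0188 0 1;-0.0108 -0.0467 -0.0188 0 1;-0.0108 -0.0467 -0.0188 0 1;0 0 -0.05 0 1;0 0 -0.05 0 1;0 0 0 0 1;0 0 0 0 1;0 0 0 0 1"

```text
t: 3.2
position: [0.4758, -0.1285, 0.0828]
tool_rot: [-179.9, 0.2, -165.1]
force: [-0.0, -0.1, 0.8]
gripper_width: 0.0854
gripper_force: 0.0
```

```bash
python3 - <<'E'
from cell import manip, optics
import cv2,numpy as np
from h import *
f=optics.grab_frame("wrist"); np.savez("wrist2.npz",**f)
s=manip.observe();p=s["position"];print(p,s["tool_rot"],s["force"])
hsv=cv2.cvtColor(f["pixels"],cv2.COLOR_RGB2HSV)
# predicted rib top corners/outline
yaw=np.radians(15);R=np.array([[np.cos(yaw),-np.sin(yaw)],[np.sin(yaw),np.cos(yaw)]])
c=np.array([.4737,-.127])
I=f["pixels"].copy()
for z,a,b,col in[(.042,7,32,(0,255,0)),(.02,59.5,82.5,(255,0,0))]:
    q=np.array([[-a,-b],[a,-b],[a,b],[-a,b]])/1000
    P=np.c_[c+q@R.T,np.full(4,z)]
    for u,v in fproj(f,P): cv2.circle(I,(int(round(u)),int(round(v))),2,col,-1)
cv2.imwrite("pics/wrist2.png",I[:,:,::-1])
E
```

```text
[ 0.47573685 -0.12854603  0.08273354] [-1.79922684e+02  1.70518772e-01 -1.65123786e+02] [0.5071298  0.62877054 0.035426  ]
```

View pics/wrist2.png

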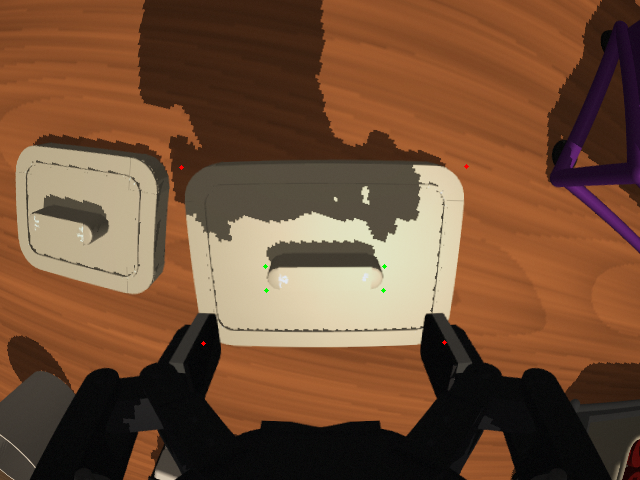

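The wrist picture shows the rib at (325,278), between the open fingers, and my predicted rib corners match it to about a pixel. I centre, descend and grip.

Emit:
play_rows:
  motion: "-0.002 0.0015 -0.03 0 1;0 0 -0.02 0 1;0 0 -0.008 0 1;0 0 0 0 1;0 0 0 0 1;0 0 0 0 1"

```text
t: 4.0
position: [0.473, -0.1272, 0.0236]
tool_rot: [-180.0, 0.1, -165.2]
force: [0.9, -0.3, 0.1]
gripper_width: 0.0853
gripper_force: 0.0
```

Emit:
play_rows:
  motion: "0 0 0 0 0;0 0 0 0 0;0 0 0 0 0;0 0 0 0 0;0 0 0 0 0;0 0 0 0 0;0 0 0 0 0;0 0 0 0 0"

```text
t: 5.0
position: [0.4728, -0.1271, 0.0239]
tool_rot: [-180.0, 0.1, -165.2]
force: [-1.7, 0.7, 15.8]
gripper_width: 0.0612
gripper_force: 61.0
```

Emit:
play_rows:
  motion: "0 0 0.02 0 0;0 0 0.04 0 0;0 0 0.05 0 0;0 0 0.05 0 0;0 0 0 0 0;0 0 0 0 0;0 0 0 0 0"

```text
t: 5.88
position: [0.4719, -0.1269, 0.1816]
tool_rot: [179.9, -0.1, -165.1]
force: [0.5, -0.2, -1.3]
gripper_width: 0.0606
gripper_force: 65.4
```

```bash
python3 - <<'E'
from cell import manip, optics
import cv2,numpy as np
from h import *
s=manip.observe();p=s["position"];print(p,s["force"],s["gripper_width"])
f=optics.grab_frame("scene"); np.savez("scene3.npz",**f)
u,v=proj(f,p)[0];print(u,v)
x0,y0=int(u)-80,int(v)-60
I=cv2.resize(f["pixels"][y0:y0+120,x0:x0+160],None,fx=5,fy=5,interpolation=2)
a=np.radians(s["tool_rot"][2]-90);d=np.array([np.cos(a),np.sin(a),0])
for k in(-.0306,.0306):
  for dz in (0,.007,.013):
    u,v=proj(f,p+d*k+[0,0,dz])[0];cv2.circle(I,(int((u-x0+.5)*5),int((v-y0+.5)*5)),2,(0,255,0),-1)
cv2.imwrite("pics/scene3.png",I[:,:,::-1])
E
```

```text
[ 0.47186393 -0.12690943  0.18159076] [ 0.48423736 -0.19880687 -1.33304302] 0.060592184412164574
239.46325926475458 191.42425988383837
```

View pics/scene3.png

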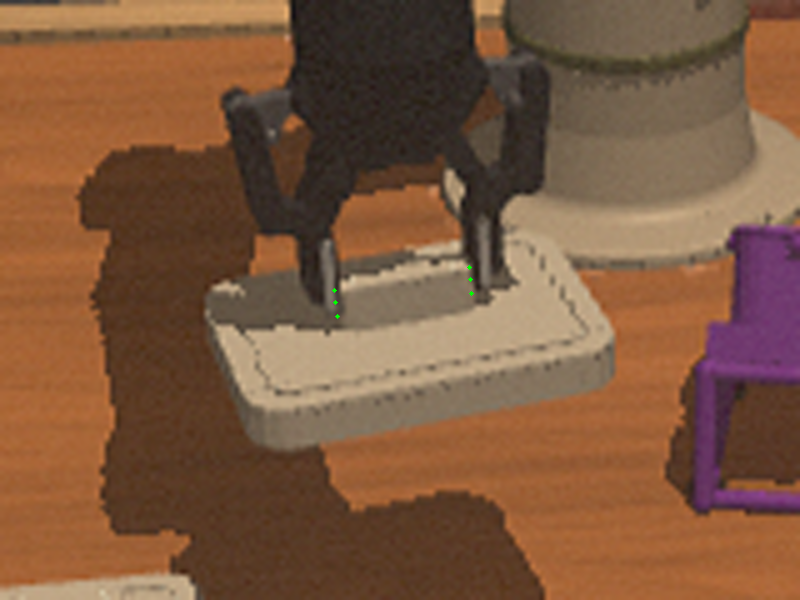

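The lid is held by its rib's ends, but the fingertips are only about 4 mm above its panel, too close for it to pivot 30°. I'll set it back down and regrip about 6 mm higher.

Emit:
play_rows:
  motion: "0 0 -0.05 0 0;0 0 -0.05 0 0;0 0 -0.04 0 0;0 0 -0.015 0 0;0 0 -0.002 0 0;0 0 0 0 0;0 0 0 0 1;0 0 0 0 1;0 0 0 0 1;0 0 0.004 0 1;0 0 0 0 1;0 0 0 0 1"

```text
t: 7.42
position: [0.4728, -0.1271, 0.03]
tool_rot: [-180.0, 0.0, -165.1]
force: [0.2, -0.1, -0.6]
gripper_width: 0.0854
gripper_force: 0.0
```

Emit:
play_rows:
  motion: "0 0 0 0 0;0 0 0 0 0;0 0 0 0 0;0 0 0 0 0;0 0 0 0 0;0 0 0 0 0;0 0 0 0 0;0 0 0 0 0"

```text
t: 8.43
position: [0.4727, -0.1272, 0.0307]
tool_rot: [-180.0, 0.0, -165.2]
force: [-2.0, 0.6, 15.5]
gripper_width: 0.0598
gripper_force: 60.8
```

Emit:
play_rows:
  motion: "0 0 0.03 0 0;0 0 0.05 0 0;0 0 0.05 0 0;0.0047 0.0182 0.03 0 0;0.0112 0.0433 0 -0.023 0;0.0112 0.0433 0 -0.023 0;0.0112 0.0433 0 -0.023 0;0.0112 0.0433 0 -0.023 0;0.0112 0.0433 0 -0.023 0;0.0112 0.0433 0 -0.023 0;0.0112 0.0433 0 -0.023 0;0.0112 0.0433 0 -0.022 0;0 0 0 0 0;0 0 0 0 0;0 0 0 0 0;0 0 0 0 0"

```text
t: 10.42
position: [0.567, 0.2363, 0.19]
tool_rot: [-180.0, 0.0, -175.7]
force: [0.1, -0.2, -1.8]
gripper_width: 0.0596
gripper_force: 64.8
```

```bash
cat > look.py <<'E'
import sys,numpy as np,cv2
from cell import manip,optics
from h import *
tag=sys.argv[1]
s=manip.observe();print(s["position"].round(4),s["tool_rot"].round(2),s["force"].round(1),s["wrist_torque"].round(2),s["gripper_width"].round(4),s["t"])
X=np.array([.6152,.2411,.047]);R=Rtub(np.radians(4.5))
f=optics.grab_frame("scene");w=optics.grab_frame("wrist")
np.savez(f"sc_{tag}.npz",**f);np.savez(f"wr_{tag}.npz",**w)
x0,y0=350,175
I=cv2.resize(f["pixels"][y0:y0+140,x0:x0+140],None,fx=3.0,fy=3.0,interpolation=2)
th=np.linspace(0,1,15);cor=np.array([[-52,-75],[52,-75],[52,75],[-52,75],[-52,-75]])/1000
pl=np.vstack([a+(b-a)*th[:,None] for a,b in zip(cor[:-1],cor[1:])])
for u,v in (proj(f,X+np.c_[pl,np.full(len(pl),.067)]@R.T)-[x0,y0]+.5)*3: cv2.circle(I,(int(u),int(v)),1,(0,255,0),-1)
J=cv2.resize(w["pixels"][120:470,120:520],None,fx=.94,fy=.94,interpolation=3)
C=np.zeros((420,800,3),np.uint8);C[:,:420]=I;C[:J.shape[0],424:424+J.shape[1]]=J[:,:376]
cv2.imwrite(f"pics/look_{tag}.png",C[:,:,::-1])
E
python3 look.py a
```

```text
Traceback (most recent call last):
  File "look.py", line 5, in <module>
    s=manip.observe();print(s["position"].round(4),s["tool_rot"].round(2),s["force"].round(1),s["wrist_torque"].round(2),s["gripper_width"].round(4),s["t"])
                                                                                                                         ^^^^^^^^^^^^^^^^^^^^^^^^
AttributeError: 'float' object has no attribute 'round'
```

```bash
sed -i 's/s\["gripper_width"\].round(4)/round(s["gripper_width"],4)/' look.py; python3 look.py a
```

```text
[0.567  0.2363 0.19  ] [-179.98    0.   -175.72] [ 0.1 -0.2 -1.8] [-0.02  0.01  0.04] 0.0596 10.425
```

Emit:
play_rows:
  motion: "0 0.001 -0.012 0 0;0 0 -0.012 0 0;-0.003 0 -0.006 0 0;-0.003 0 -0.006 0 0;0 0 0 0 0;0 0 0 0 0"

```text
t: 11.28
position: [0.5612, 0.2385, 0.1542]
tool_rot: [180.0, 0.0, -175.6]
force: [0.3, -1.5, 0.9]
gripper_width: 0.0597
gripper_force: 65.2
```

Emit:
play_rows:
  motion: "-0.002 -0.001 -0.006 0 0;-0.002 -0.001 -0.006 0 0;-0.001 0 -0.006 0 0;-0.001 0 -0.006 0 0;0 0 0 0 0;0 0 0 0 0"

```text
t: 12.02
position: [0.5548, 0.2366, 0.1298]
tool_rot: [-180.0, -0.0, -175.6]
force: [-0.4, 1.0, 2.4]
gripper_width: 0.0597
gripper_force: 68.7
```

```bash
python3 look.py b
```

```text
[0.5548 0.2366 0.1298] [-1.7999e+02 -3.0000e-02 -1.7562e+02] [-0.4  1.   2.4] [ 0.37 -0.12  0.07] 0.0597 12.025
```

View pics/look_b.png

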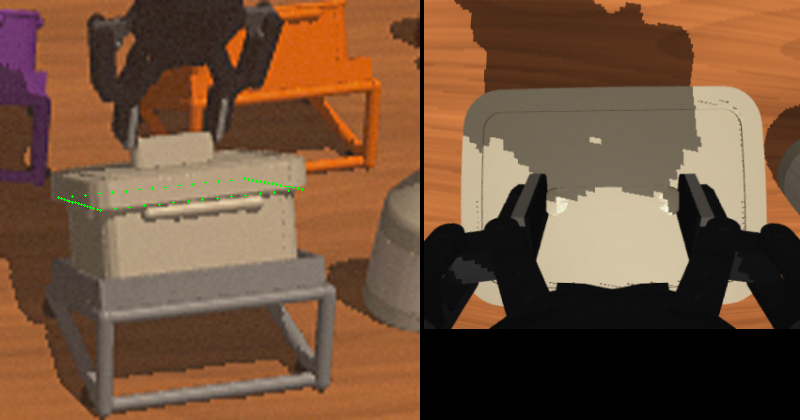

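The lid has pivoted about 30° and rests on the rim with light force. I'll measure its lateral offset, yaw and x in the tub frame from this same wrist picture.

```bash
cat > lidm.py <<'E'
import sys,numpy as np,cv2
from h import *
tag,zl=sys.argv[1],float(sys.argv[2])
w=dict(np.load(f"wr_{tag}.npz"));X=np.array([.6152,.2411,.047]);R=Rtub(np.radians(4.48))
hsv=cv2.cvtColor(w["pixels"],cv2.COLOR_RGB2HSV)
m=((hsv[...,1]<95)&(hsv[...,2]>70)).astype(np.uint8)
z=np.zeros_like(m);z[190:440,140:480]=m[190:440,140:480]
z=cv2.morphologyEx(z,cv2.MORPH_OPEN,np.ones((3,3)))
c=max(cv2.findContours(z,0,1)[0],key=cv2.contourArea)[:,0]
print("bbox",cv2.boundingRect(c))
o,d=frays(w,c)
for zz in(zl-.006,zl):
    q=(hit(o,d,X+R[:,2]*zz,R[:,2])-X)@R*1000;x,y=q.T
    def fit(sel,a,b):
        A,B=a[sel],b[sel]
        for _ in range(5):
            k=np.polyfit(A,B,1);e=B-np.polyval(k,A);g=abs(e)<max(.8,1.5*e.std());A,B=A[g],B[g]
        return k.round(4),len(A),[A.min().round(),A.max().round()]
    xm=x.min();lo=(x>xm+22)&(x<xm+80)
    print(zz,"front",fit((x<xm+12)&(abs(y)<55),y,x),"L",fit(lo&(y>70),x,y),"R",fit(lo&(y<-70),x,y))
E
python3 lidm.py b .088
```

```text
bbox (160, 212, 320, 218)Traceback (most recent call last):
  File "lidm.py", line 13, in <module>
    q=(hit(o,d,X+R[:,2]*zz,R[:,2])-X)@R*1000;x,y=q.T
                                             ^^^
ValueError: too many values to unpack (expected 2)
```

```bash
sed -i 's/x,y=q.T/x,y=q.T[:2]/' lidm.py; python3 lidm.py b .088
```

```text
bbox (160, 212, 320, 218)
0.08199999999999999 front (array([-1.36000e-02, -6.54625e+01]), 207, [np.float64(-55.0), np.float64(54.0)]) L (array([-4.01000e-02,  8.29757e+01]), 108, [np.float64(-44.0), np.float64(13.0)]) R (array([ 1.51000e-02, -8.44933e+01]), 109, [np.float64(-44.0), np.float64(13.0)])
0.088 front (array([-1.35000e-02, -6.37203e+01]), 214, [np.float64(-55.0), np.float64(55.0)]) L (array([-4.02000e-02,  8.02572e+01]), 113, [np.float64(-42.0), np.float64(15.0)]) R (array([ 1.5700e-02, -8.1739e+01]), 107, [np.float64(-42.0), np.float64(13.0)])
```

Emit:
play_rows:
  motion: "-0.003 0 0.0052 0 0;0.0043 0.001 0.0025 0 0;0 0 0 0 0;0 0 0 0 0;0 0 0 0 0"

```text
t: 12.75
position: [0.5565, 0.2374, 0.1375]
tool_rot: [-180.0, 0.0, -175.7]
force: [1.6, -1.7, 1.1]
gripper_width: 0.0598
gripper_force: 68.0
```

```bash
python3 look.py c; python3 lidm.py c .092
```

```text
[0.5565 0.2374 0.1375] [-1.7999e+02  1.0000e-02 -1.7565e+02] [ 1.6 -1.7  1.1] [-0.07 -0.31 -0.17] 0.0598 12.75
bbox (158, 204, 322, 226)
0.086 front (array([-8.50000e-03, -6.47873e+01]), 205, [np.float64(-55.0), np.float64(55.0)]) L (array([-4.78000e-02,  8.45349e+01]), 108, [np.float64(-44.0), np.float64(14.0)]) R (array([ 6.05000e-02, -8.49884e+01]), 108, [np.float64(-44.0), np.float64(14.0)])
0.092 front (array([-8.3000e-03, -6.2917e+01]), 211, [np.float64(-55.0), np.float64(55.0)]) L (array([-4.49000e-02,  8.18808e+01]), 111, [np.float64(-41.0), np.float64(16.0)]) R (array([ 6.10000e-02, -8.22078e+01]), 111, [np.float64(-41.0), np.float64(16.0)])
```

Emit:
play_rows:
  motion: "-0.003 0 0.0052 0 0;0.0035 0 0.002 0 0;0 0 0 0 0;0 0 0 0 0;0 0 0 0 0"

```text
t: 13.48
position: [0.5567, 0.2375, 0.1447]
tool_rot: [-180.0, -0.0, -175.6]
force: [0.7, 1.3, -1.2]
gripper_width: 0.0595
gripper_force: 67.5
```

```bash
python3 look.py d; python3 lidm.py d .098
```

```text
[0.5567 0.2375 0.1447] [-1.8000e+02 -1.0000e-02 -1.7563e+02] [ 0.7  1.3 -1.2] [-0.01 -0.05  0.05] 0.0595 13.475
bbox (156, 198, 324, 232)
0.092 front (array([-1.0700e-02, -6.4347e+01]), 203, [np.float64(-55.0), np.float64(55.0)]) L (array([-5.23000e-02,  8.48457e+01]), 107, [np.float64(-43.0), np.float64(15.0)]) R (array([  0.1083, -85.2246]), 107, [np.float64(-43.0), np.float64(15.0)])
0.098 front (array([-1.07000e-02, -6.23649e+01]), 210, [np.float64(-55.0), np.float64(55.0)]) L (array([-4.98000e-02,  8.21879e+01]), 111, [np.float64(-41.0), np.float64(17.0)]) R (array([  0.1096, -82.4224]), 111, [np.float64(-41.0), np.float64(17.0)])
```

View pics/look_d.png

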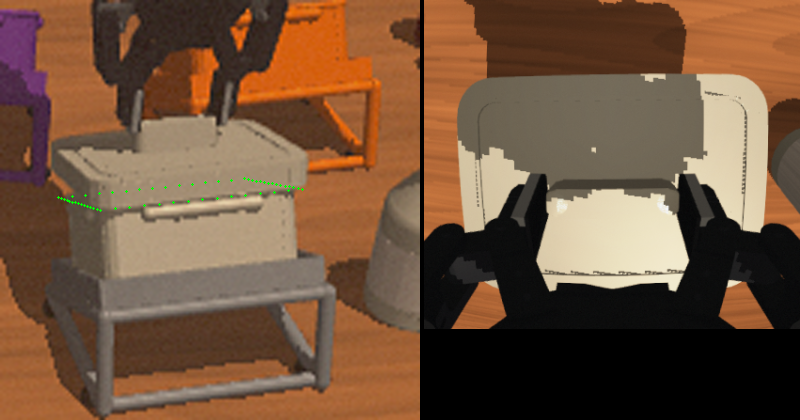

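Lifted clear, the lid swings partly back to about 20° tilt, since the grip's pivot friction is low. So I'll hook it instead: shift upslope so the rear skirt passes outside the rear rim, lower it, then let it rotate down.

Emit:
play_rows:
  motion: "0.0047 0.0004 0.0028 0 0;0 0 0 0 0;0.0023 0.0002 -0.0039 0 0;0.0023 0.0002 -0.0039 0 0;0 0 0 0 0;0 0 0 0 0"

```text
t: 14.32
position: [0.5661, 0.2383, 0.1397]
tool_rot: [-180.0, -0.0, -175.6]
force: [0.2, 0.2, -0.2]
gripper_width: 0.0597
gripper_force: 67.5
```

```bash
python3 look.py e; python3 lidm.py e .092
```

```text
[0.5661 0.2383 0.1397] [-180.     -0.   -175.63] [ 0.2  0.2 -0.2] [-0.06 -0.08  0.04] 0.0597 14.325
bbox (156, 198, 324, 170)
0.086 front (array([-1.05000e-02, -5.76927e+01]), 207, [np.float64(-55.0), np.float64(55.0)]) L (array([-5.15000e-02,  8.38812e+01]), 109, [np.float64(-36.0), np.float64(21.0)]) R (array([  0.11  , -84.4201]), 109, [np.float64(-36.0), np.float64(21.0)])
0.092 front (array([-1.04000e-02, -5.57114e+01]), 213, [np.float64(-55.0), np.float64(55.0)]) L (array([-4.86000e-02,  8.12053e+01]), 112, [np.float64(-34.0), np.float64(23.0)]) R (array([  0.1108, -81.6391]), 112, [np.float64(-34.0), np.float64(23.0)])
```

Emit:
play_rows:
  motion: "-0.0004 0 -0.003 0 0;-0.0003 0 -0.003 0 0;-0.0003 0 -0.003 0 0;0 0 0 0 0;0 0 0 0 0"

```text
t: 15.05
position: [0.5652, 0.2377, 0.1308]
tool_rot: [-180.0, 0.0, -175.7]
force: [0.7, -4.5, 3.9]
gripper_width: 0.0597
gripper_force: 68.4
```

```bash
python3 look.py f; python3 lidm.py f .088
```

```text
[0.5652 0.2377 0.1308] [-179.97    0.   -175.67] [ 0.7 -4.5  3.9] [-0.96 -0.12 -0.13] 0.0597 15.05
bbox (158, 205, 322, 225)
0.08199999999999999 front (array([-9.30000e-03, -5.80954e+01]), 211, [np.float64(-55.0), np.float64(55.0)]) L (array([-4.41000e-02,  8.16512e+01]), 111, [np.float64(-37.0), np.float64(21.0)]) R (array([ 5.39000e-02, -8.28262e+01]), 111, [np.float64(-37.0), np.float64(21.0)])
0.088 front (array([-9.10000e-03, -5.62411e+01]), 218, [np.float64(-55.0), np.float64(55.0)]) L (array([-4.17000e-02,  7.89802e+01]), 116, [np.float64(-35.0), np.float64(23.0)]) R (array([ 5.53000e-02, -8.00254e+01]), 115, [np.float64(-35.0), np.float64(23.0)])
```

Emit:
play_rows:
  motion: "0 -0.0015 0 0 0;0 0 0 0 0;0 0 0 0 0"

```text
t: 15.52
position: [0.5653, 0.2373, 0.1309]
tool_rot: [180.0, 0.0, -175.6]
force: [0.7, -1.0, 3.4]
gripper_width: 0.0597
gripper_force: 68.4
```

```bash
python3 look.py g; python3 lidm.py g .088
```

```text
[0.5653 0.2373 0.1309] [ 1.7997e+02  3.0000e-02 -1.7562e+02] [ 0.7 -1.   3.4] [-0.3  -0.21 -0.13] 0.0597 15.525
bbox (158, 205, 322, 225)
0.08199999999999999 front (array([-1.08000e-02, -5.81322e+01]), 212, [np.float64(-55.0), np.float64(55.0)]) L (array([-4.37000e-02,  8.13002e+01]), 111, [np.float64(-37.0), np.float64(21.0)]) R (array([ 5.60000e-02, -8.31885e+01]), 111, [np.float64(-37.0), np.float64(21.0)])
0.088 front (array([-1.05000e-02, -5.62789e+01]), 218, [np.float64(-55.0), np.float64(55.0)]) L (array([-4.12000e-02,  7.86202e+01]), 115, [np.float64(-35.0), np.float64(23.0)]) R (array([ 5.68000e-02, -8.04098e+01]), 115, [np.float64(-35.0), np.float64(23.0)])
```

Emit:
play_rows:
  motion: "-0.0003 -0.0003 -0.003 0 0;-0.0003 0 -0.003 0 0;0 0 0 0 0;0 0 0 0 0"

```text
t: 16.12
position: [0.5658, 0.2374, 0.1251]
tool_rot: [179.9, 0.2, -175.6]
force: [5.1, 1.4, 2.2]
gripper_width: 0.0598
gripper_force: 68.1
```

```bash
python3 look.py h; python3 lidm.py h .084
```

```text
[0.5658 0.2374 0.1251] [ 1.7992e+02  1.6000e-01 -1.7563e+02] [5.1 1.4 2.2] [ 0.37 -1.26 -0.18] 0.0598 16.125
bbox (159, 205, 321, 225)
0.078 front (array([-9.50000e-03, -6.00012e+01]), 213, [np.float64(-55.0), np.float64(55.0)]) L (array([-4.29000e-02,  8.07358e+01]), 112, [np.float64(-39.0), np.float64(19.0)]) R (array([ 4.85000e-02, -8.22985e+01]), 112, [np.float64(-39.0), np.float64(19.0)])
0.084 front (array([-9.20000e-03, -5.81638e+01]), 220, [np.float64(-55.0), np.float64(55.0)]) L (array([-4.05000e-02,  7.80452e+01]), 116, [np.float64(-36.0), np.float64(21.0)]) R (array([ 5.04000e-02, -7.95136e+01]), 115, [np.float64(-36.0), np.float64(21.0)])
```

Emit:
play_rows:
  motion: "0.002 -0.0003 0 0 0;0 0 0 0 0;0.001 0 -0.002 0 0;0.001 0 -0.002 0 0;0 0 0 0 0;0 0 0 0 0"

```text
t: 16.98
position: [0.5661, 0.2371, 0.1203]
tool_rot: [180.0, -0.2, -175.6]
force: [-4.1, 3.7, 3.8]
gripper_width: 0.0599
gripper_force: 68.7
```

```bash
python3 look.py i; python3 lidm.py i .082
```

```text
[0.5661 0.2371 0.1203] [ 179.99   -0.23 -175.55] [-4.1  3.7  3.8] [ 0.49  0.6  -0.19] 0.0599 16.975
bbox (159, 211, 321, 219)
0.076 front (array([-1.08000e-02, -5.89805e+01]), 215, [np.float64(-55.0), np.float64(55.0)]) L (array([-4.13000e-02,  7.92862e+01]), 114, [np.float64(-38.0), np.float64(20.0)]) R (array([ 1.32000e-02, -8.16481e+01]), 107, [np.float64(-37.0), np.float64(17.0)])
0.082 front (array([-1.10000e-02, -5.71896e+01]), 223, [np.float64(-55.0), np.float64(55.0)]) L (array([-4.11000e-02,  7.65628e+01]), 113, [np.float64(-36.0), np.float64(20.0)]) R (array([ 1.35000e-02, -7.88873e+01]), 106, [np.float64(-36.0), np.float64(16.0)])
```

View pics/look_i.png

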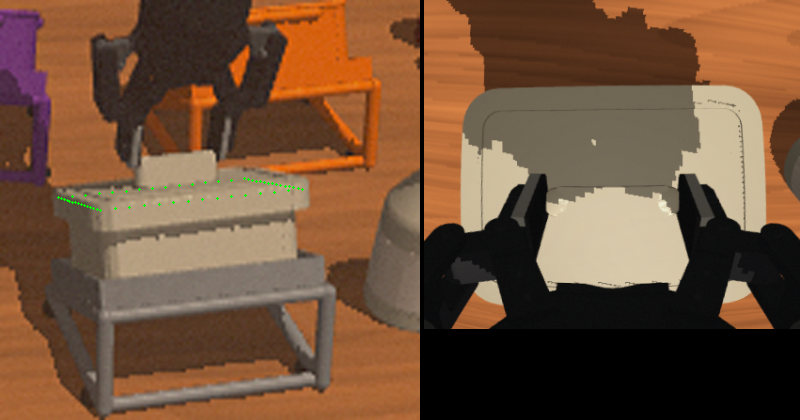

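The lid is now over the mouth, with its skirt covering the rear bead and the tilt nearly matching. I'll relax the side forces and press down the tub's axis in small steps.

Emit:
play_rows:
  motion: "-0.001 0.001 0 0 0;0.001 0 -0.0017 0 0;0.0015 0.0001 -0.0026 0 0;0 0 0 0 0;0 0 0 0 0"

```text
t: 17.7
position: [0.5706, 0.2377, 0.1164]
tool_rot: [180.0, 0.1, -175.7]
force: [1.6, 2.4, -1.0]
gripper_width: 0.0598
gripper_force: 82.4
```

Emit:
play_rows:
  motion: "0.001 0 -0.0026 0 0;0.001 0.0001 -0.0026 0 0;0 0 0 0 0;0 0 0 0 0"

```text
t: 18.2
position: [0.569, 0.2377, 0.1133]
tool_rot: [179.9, -0.3, -175.9]
force: [-16.1, -1.0, 30.3]
gripper_width: 0.0594
gripper_force: 100.5
```

```bash
python3 look.py j; python3 lidm.py j .078
```

```text
[0.569  0.2377 0.1133] [ 179.94   -0.26 -175.9 ] [-16.1  -1.   30.3] [ 1.29  3.24 -2.18] 0.0594 18.2
bbox (153, 206, 327, 224)
0.072 front (array([-1.2600e-02, -6.0745e+01]), 219, [np.float64(-55.0), np.float64(55.0)]) L (array([-4.77000e-02,  7.79086e+01]), 116, [np.float64(-39.0), np.float64(18.0)]) R (array([ 1.0200e-02, -8.2796e+01]), 107, [np.float64(-39.0), np.float64(14.0)])
0.078 front (array([-1.24000e-02, -5.88817e+01]), 227, [np.float64(-55.0), np.float64(55.0)]) L (array([-4.84000e-02,  7.51822e+01]), 117, [np.float64(-37.0), np.float64(19.0)]) R (array([ 1.01000e-02, -7.99151e+01]), 106, [np.float64(-38.0), np.float64(14.0)])
```

Emit:
play_rows:
  motion: "-0.0012 0 0.002 0 0;-0.0012 0 0.002 0 0;0 0 0 0 0;0 0 0 0 0"

```text
t: 18.8
position: [0.5695, 0.2371, 0.1144]
tool_rot: [-180.0, -0.0, -175.7]
force: [2.0, 3.6, -14.1]
gripper_width: 0.0598
gripper_force: 95.5
```

Emit:
play_rows:
  motion: "0 0 0 0 1;0 0 0 0 1;0 0 0 0 1;0 0 0 0 1;0 0 0.02 0 1;-0.01 0 0.05 0 1;-0.01 0 0.05 0 1;0 0 0.05 0 1;0 0 0 0 1;0 0 0 0 1;0 0 0 0 1"

```text
t: 20.18
position: [0.549, 0.2371, 0.2839]
tool_rot: [-179.9, -0.1, -175.6]
force: [0.9, -0.7, -0.0]
gripper_width: 0.0853
gripper_force: 0.0
```

```bash
cat > meas.py <<'E'
# fit the lid's rim outline in wrist & scene views: height of each side via known widths
import sys,numpy as np,cv2
from cell import manip,optics
from h import *
tag=sys.argv[1];s=manip.observe();print(s["position"].round(4),s["force"].round(1),s["t"])
w=optics.grab_frame("wrist");f=optics.grab_frame("scene");np.savez(f"wr_{tag}.npz",**w);np.savez(f"sc_{tag}.npz",**f)
X=np.array([.6152,.2411,.047]);R=Rtub(np.radians(4.48))
hsv=cv2.cvtColor(w["pixels"],cv2.COLOR_RGB2HSV);m=((hsv[...,1]<95)&(hsv[...,2]>70)).astype(np.uint8)
c0=fproj(w,X+R[:,2]*.073)[0].astype(int);print("centre px",c0)
z=np.zeros_like(m);z[max(0,c0[1]-130):c0[1]+110,max(0,c0[0]-150):c0[0]+150]=m[max(0,c0[1]-130):c0[1]+110,max(0,c0[0]-150):c0[0]+150]
z=cv2.morphologyEx(z,cv2.MORPH_OPEN,np.ones((3,3)))
c=max(cv2.findContours(z,0,1)[0],key=cv2.contourArea)[:,0];print("bbox",cv2.boundingRect(c))
o,d=frays(w,c);q=(hit(o,d,X+R[:,2]*.070,R[:,2])-X)@R*1000;x,y=q.T[:2]
def fit(sel,a,b):
    A,B=a[sel],b[sel]
    for _ in range(5):
        k=np.polyfit(A,B,1);e=B-np.polyval(k,A);g=abs(e)<max(.8,1.5*e.std());A,B=A[g],B[g]
    return k.round(4),len(A)
print("front",fit((x<-45)&(abs(y)<50),y,x),"rear",fit((x>45)&(abs(y)<55),y,x));print("L",fit((abs(x)<35)&(y>70),x,y),"R",fit((abs(x)<35)&(y<-70),x,y))
E
python3 meas.py k
```

```text
[0.549  0.2371 0.2839] [ 0.9 -0.7 -0. ] 20.175
centre px [319 250]
bbox (229, 188, 182, 139)
front (array([-1.67000e-02, -6.07392e+01]), 104) rear (array([-7.00000e-04,  6.75534e+01]), 123)
L (array([1.42000e-02, 8.17974e+01]), 74) R (array([ 1.15000e-02, -8.33099e+01]), 74)
```

Pulling back met 14 N of resistance, so the lid has snapped at least partly. I'll press each short end with shut fingers, along the tub's axis, and compare the heights reached.

Emit:
play_rows:
  motion: "0.0035 0.0272 -0.02 0 0;0.0035 0.0272 -0.02 0 0;0 0 -0.04 0 0;0 0 -0.02 0 0;0 0 -0.02 0 0;0 0 -0.02 0 0;0 0 -0.02 0 0;0 0 0 0 0;0 0 0 0 0;0.0025 0.0002 -0.0043 0 0;0.0025 0.0002 -0.0043 0 0;0 0 0 0 0;0 0 0 0 0"

```text
t: 21.9
position: [0.5616, 0.2922, 0.1167]
tool_rot: [-180.0, 0.0, -175.6]
force: [0.5, 0.6, 0.4]
gripper_width: -0.0001
gripper_force: 0.0
```

Emit:
play_rows:
  motion: "0.0015 0.0001 -0.0026 0 0;0.0015 0.0001 -0.0026 0 0;0 0 0 0 0;0 0 0 0 0"

```text
t: 22.4
position: [0.5645, 0.2925, 0.1114]
tool_rot: [-180.0, -0.0, -175.6]
force: [-0.7, 0.3, 0.0]
gripper_width: 0.0004
gripper_force: 0.0
```

Emit:
play_rows:
  motion: "0.0015 0.0001 -0.0026 0 0;0.0015 0.0001 -0.0026 0 0;0 0 0 0 0;0 0 0 0 0"

```text
t: 22.9
position: [0.5659, 0.2927, 0.1091]
tool_rot: [180.0, -0.1, -175.6]
force: [-13.9, -4.1, 33.3]
gripper_width: -0.0002
gripper_force: 17.7
```

Emit:
play_rows:
  motion: "-0.0025 -0.0002 0.0043 0 0;-0.005 -0.0004 0.0087 0 0;0 0 0.035 0 0;0.0043 -0.0548 0 0 0;0.0043 -0.0548 0 0 0;0 0 0 0 0;0 0 -0.02 0 0;0 0 -0.015 0 0;0 0 0 0 0;0.003 0.0002 -0.0052 0 0;0 0 0 0 0;0 0 0 0 0"

```text
t: 24.4
position: [0.5718, 0.1827, 0.1143]
tool_rot: [180.0, 0.0, -175.6]
force: [-0.1, -0.6, -0.7]
gripper_width: -0.0001
gripper_force: 0.0
```

Emit:
play_rows:
  motion: "0.0015 0.0001 -0.0026 0 0;0 0 0 0 0;0 0 0 0 0"

```text
t: 24.78
position: [0.5732, 0.1827, 0.1115]
tool_rot: [180.0, 0.0, -175.6]
force: [0.1, 0.4, -0.3]
gripper_width: 0.0003
gripper_force: 0.0
```

Emit:
play_rows:
  motion: "0.0015 0.0001 -0.0026 0 0;0 0 0 0 0;0 0 0 0 0"

```text
t: 25.15
position: [0.5743, 0.1828, 0.1096]
tool_rot: [180.0, -0.0, -175.6]
force: [-4.2, -0.4, 10.1]
gripper_width: 0.0004
gripper_force: 5.7
```

Emit:
play_rows:
  motion: "0.001 0.0001 -0.0017 0 0;0 0 0 0 0;0 0 0 0 0"

```text
t: 25.52
position: [0.5745, 0.1828, 0.1093]
tool_rot: [-180.0, -0.1, -175.6]
force: [-11.2, -2.9, 27.9]
gripper_width: 0.0
gripper_force: 14.8
```

Emit:
play_rows:
  motion: "-0.005 -0.0004 0.0087 0 0;0 0 0.05 0 0;0.0125 0.0285 0 0 0;0.0126 0.0285 0 0 0;0 0 0 0 0;0 0 -0.02 0 0;0 0 -0.0083 0 0;0 0 0 0 0;0.0025 0.0002 -0.0043 0 0;0.0015 0.0001 -0.0026 0 0;0 0 0 0 0;0 0 0 0 0"

```text
t: 27.02
position: [0.5998, 0.2399, 0.1308]
tool_rot: [180.0, 0.0, -175.6]
force: [0.1, 0.4, 1.5]
gripper_width: -0.0003
gripper_force: 0.0
```

Emit:
play_rows:
  motion: "0.0015 0.0001 -0.0026 0 0;0 0 0 0 0;0 0 0 0 0"

```text
t: 27.4
position: [0.6014, 0.24, 0.1282]
tool_rot: [180.0, 0.0, -175.6]
force: [-0.6, 0.1, 1.9]
gripper_width: -0.0001
gripper_force: 0.7
```

Emit:
play_rows:
  motion: "0.0015 0.0001 -0.0026 0 0;0 0 0 0 0;0 0 0 0 0"

```text
t: 27.78
position: [0.6017, 0.2401, 0.1276]
tool_rot: [180.0, -0.0, -175.6]
force: [-10.1, -2.3, 24.2]
gripper_width: -0.0002
gripper_force: 12.9
```

Emit:
play_rows:
  motion: "-0.005 -0.0004 0.0087 0 0;0 0 0.05 0 0;-0.034 -0.0027 0 0 0;-0.034 -0.0028 0 0 0;0 0 0 0 0;0 0 -0.04 0 0;0 0 -0.03 0 0;0 0 -0.0148 0 0;0 0 0 0 0;0.004 0.0003 -0.0069 0 0;0.0015 0.0001 -0.0026 0 0;0 0 0 0 0;0 0 0 0 0"

```text
t: 29.4
position: [0.5353, 0.2345, 0.0902]
tool_rot: [180.0, 0.0, -175.6]
force: [-0.2, -0.6, -0.2]
gripper_width: -0.0001
gripper_force: 0.0
```

Emit:
play_rows:
  motion: "0.001 0.0001 -0.0017 0 0;0 0 0 0 0;0 0 0 0 0"

```text
t: 29.78
position: [0.5356, 0.2346, 0.0895]
tool_rot: [-180.0, -0.0, -175.6]
force: [-5.5, -1.6, 17.0]
gripper_width: 0.0
gripper_force: 8.6
```

All four sides bottom out at the same height along the axis, within 0.3 mm, and feel stiff at 17–36 N, so the lid is fully home. I'll retreat, check, and hand in.

Emit:
play_rows:
  motion: "-0.005 -0.0004 0.0087 0 0;0 0 0.05 0 0;0 0 0.05 0 0;0 0 0.05 0 0;0 0 0.03 0 0;0 0 0 0 1;0 0 0 0 1;0 0 0 0 1;0 0 0 0 1"

```text
t: 30.9
position: [0.5309, 0.234, 0.2759]
tool_rot: [-180.0, -0.1, -175.6]
force: [1.1, -0.3, 0.1]
gripper_width: 0.0722
gripper_force: 0.0
```

```bash
python3 meas.py z; python3 -c "
from cell import manip
print(manip.hand_in())"
```

```text
[0.5309 0.234  0.2759] [ 1.1 -0.3  0.1] 30.9
centre px [321 272]
bbox (231, 208, 182, 137)
front (array([-1.16000e-02, -6.03587e+01]), 106) rear (array([1.50000e-03, 6.40397e+01]), 122)
L (array([1.88000e-02, 8.18069e+01]), 73) R (array([ 1.32000e-02, -8.33822e+01]), 72)
the job is handed in; nothing more can be done
None
```

The larger lid is snapped onto the grey stand's tub: pressed along all four sides it bottomed out at the same height within 0.3 mm, and the job was handed in at about 31 s with the gripper clear; no verdict was shown.

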